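# Release a thermocouple arm with the release pin and hold it out at the marked station

## Task

Take a temperature station on the probe rig: with the green-handled release pin from its wooden block, push down the recessed yellow lock button so that the probe arm springs free, then stand the pin back in its hole in the block. Then take the arm by its black knob, draw it out until its orange pointer is level with the red rider on the scale, and finish holding it still there, because the arm springs back if you let go. Do not shift the rider, and leave the spray bottle, logger and crucible alone.

Things in the scene. Friction and masses are not known exactly. Their poses are not given: they have to be found in the camera images.
- rig: Sizes in mm. Probe rig fixed to the bench: base plate 350 x 130, a column, a level square tube ending in a blue head block (x -50 to 0, 40 wide, top 136 high). Origin on the bench under the tube's mouth, the head's front face; x points the way the probe arm slides out, z up. White scale with ticks every 10 mm along x at y -28 to -48, top 104 high. Only the knob stands above 137. Wood specimen below, top 42.
- button_top (a point): Centre of the top face of the yellow round lock button, 12 mm across. It lies sunk 4 mm deep in a 15 mm bore in the top of the blue head, at x -25, y 0 in the rig's frame, 132 above the bench, and is pushed straight down. The bore is too narrow for fingers.
- lock_button (a joint): How far the lock button is pushed down, in m: 0 up, 0.006 fully down. A spring pushes it back up: 1.5 N to start, 4.5 N fully down. More than 4 mm down it frees the arm, which springs out about 25 mm by itself; the button then rises again and no longer matters.
- probe_arm (a joint): How far the arm is drawn out of the tube, in m: 0 parked and locked, largest 0.135. Once freed, a spring of 50 N/m with its rest point at 0.025 acts on it (about 4 N back at 0.11). The pointer is level with the red rider when this equals rider.
- pull_knob (a point): Black upright knob on the arm's outer end block, 19 across and 50 tall, a straight cylinder standing from 126 to 176 above the bench; this point is on its axis, 156 above the bench. At x = 20 mm + the arm's extension, y 0 in the rig's frame. It moves along the rig's x axis only.
- pointer (a point): Tip of the orange pointer that reaches from the arm's end block sideways (rig -y) to the edge of the scale, at the knob's x. Axes as the rig's.
- rider_mark (a point): Middle of the inner edge of the red rider, a clip 8 long (along the scale), 23 wide and 9 tall on the scale, that marks the wanted station, 60 to 110 mm out from the pointer's parked place. It slides if pushed with more than 4 N. Axes as the rig's.
- rider (a joint): Where the red rider sits on the scale, in m from the zero tick.
- stylus: Release pin, standing upright in the wooden block at the start: steel pin 6 across and 55 long at the lower end, then a flange 22 across and 4 thick, then a round handle 14 across and 80 long with green body and black rings; 139 in all, about 60 g. Origin at the pin's tip, z up along the handle.
- stylus_tip (a point): The lower tip of the release pin (same point as the origin of stylus).
- stylus_flange (a point): Centre of the underside of the release pin's flange, 55 above the tip; it rests on the block's top when the pin is home.
- block_hole (a point): Centre of the mouth of the 13 mm hole in the top of the wooden tool block (50 x 90, 60 high, fixed to the bench) in which the release pin stands; the hole goes right through. Two 4 mm holes beside it are spare.
- spray_bottle: Clear spray bottle with white and blue head, 68 across, 194 tall. Bystander. Origin under its centre.
- logger: Small white digital room logger, 24 x 62 x 72 tall. Bystander. Origin under its centre.
- crucible: White lidded crucible, 76 across, 69 tall. Bystander. Origin under its centre.

How it is judged:
On the way, in this order (a step that is already met when the one before it is completed fails the run):
1. the yellow lock button is pushed down with the release pin (value of joint lock_button above 0.004 m and contact force between stylus and lock_button above 0.3 N).
2. the arm has sprung free and the release pin stands back in its block, let go (value of joint probe_arm above 0.012 m and horizontal distance between stylus_flange and block_hole below 0.006 m and z of stylus_flange in the frame of block_hole between -0.003 and 0.003 m and angle between stylus's own z axis and vertical below 0.1 rad and contact force between the fingers and stylus below 0.1 N), for 0.1 s.
At the end, for the whole second after the job is handed in: The fingers hold the probe arm (more than 1 N of contact) still, with its pointer within 4 mm of the middle of the red rider (within the rider's 8 mm width); the release pin stands upright in its hole in the block, flange down on the block within 3 mm, not touched; the lock button is up (x of pointer in the frame of rider_mark between -0.004 and 0.004 m and velocity of joint probe_arm between -0.005 and 0.005 m/s and contact force between the fingers and probe_arm above 1 N and value of joint lock_button below 0.002 m and horizontal distance between stylus_flange and block_hole below 0.006 m and z of stylus_flange in the frame of block_hole between -0.003 and 0.003 m and angle between stylus's own z axis and vertical below 0.1 rad and contact force between the fingers and stylus below 0.1 N); the arm keeps its last pose, push and grip.
It fails at once if the red rider is shifted along the scale by more than 4 mm (distance of rider_mark from where it was at the start of the episode above 0.004 m).
It fails at once if the spray bottle is moved by more than 20 mm or tipped (distance of spray_bottle from where it was at the start of the episode above 0.02 m or angle between spray_bottle's own z axis and vertical above 0.3 rad).
It fails at once if the white logger is moved by more than 20 mm or tipped (distance of logger from where it was at the start of the episode above 0.02 m or angle between logger's own z axis and vertical above 0.3 rad).
It fails at once if the crucible is moved by more than 20 mm or tipped (distance of crucible from where it was at the start of the episode above 0.02 m or angle between crucible's own z axis and vertical above 0.3 rad).
It also fails if it takes over 61 s, if anything falls off the work surface, if the arm or the gripper's body presses on something with over 40 N, if the wrist force passes 120 N, or if a joint passes its speed limit or range.

## Robot

A 7-joint arm with a two-finger parallel gripper is mounted at the origin on the work surface. World frame = base frame: x ahead of the robot, y to its left, z up, the work surface at z = 0. Lengths are in m, angles in rad, forces in N, time in s.
With the tool pointing down it reaches from about 0.35 to 0.9 m from the base axis. Payload 19.9 kg.
Tool frame: the origin (TCP) lies at the very end of the fingers, on their centre line; the grasp point (between the pads) lies 19 mm behind it; z points along the fingers, y is the direction in which the jaws open and shut (so a half turn about z gives the same grasp; the last joint's range is limited). The gripper opens to 85 mm and grips with 20 to 120 N. Pads are 22 mm wide; open, the fingers measure 114 mm over their backs; the gripper's body (76 mm by 85 mm) begins 54 mm behind the grasp point. The pads swing forward as they close: fully open they stand 13 mm farther back than shut.
Start: joints at [-0.042, 0.417, -0.01, 1.614, 0.005, 1.111, -0.053], TCP at [0.625, 0, 0.231] pointing down, gripper open.
Joint ranges: [-2.81, 2.81], [-0.39, 2.02], [-1.27, 1.25], [0.06, 2.57], [-1.19, 4.33], [0.19, 2], [-2.82, 2.82]. Speed limits (rad/s): [1.89, 1.89, 2.39, 2.39, 3.01, 3.01, 3.01].

## Interface

Orientations are given as a rotation vector (axis times angle).
In Python, from plant import manip, camera, calibration gives the robot as it stands.
- The arm moves only by the tool play_rows, never from a script. Its argument "plan" is one flat list of numbers, 7 for each row, row after row: the closure in counts, from 0 (fully open) to 255 (shut), then the shift along the tool's x, y, z in m, then the turn, a rotation vector about the tool's x, y, z in rad. In form: [grip, x, y, z, ax, ay, az, grip, x, y, z, ax, ay, az, ...]. A call has 1 to 12 rows; each row is the pose to reach, as a shift and turn from the pose commanded when the call began, along the tool's axes at that moment; what a row does not reach only later rows make up. A row lasts 1/12 s, in which the tool goes at most 41.7 mm and 7.16 degrees, less where a joint would pass 70% of its speed; a pose out of reach is approached as far as the arm can. A call with a gripper value outside its range is refused whole. The fingers move at their own pace and stop on an object; the grip force is fixed at half the most. Time passes only in rows, so rows that repeat a pose let the fingers close. It gives the time, the measured TCP pose, the force and the opening at its end, in the units of the state.
- manip.get_obs(): the state, without advancing time (a new reading comes with each control period).
- camera(name): name is "scene" or "side" or "wrist"; returns the picture (384x512x3 uint8, red, green, blue); there is no depth.
- calibration(name): a dict with "fx", "fy", "cx", "cy" (pixels), "rvec" (rotation vector, rad) and "tvec" (3), from world to camera coordinates, as OpenCV has them. Camera axes: x right, y down, z forward; pixel columns grow to the right and rows downward; lengths in m; the calibration is good to about 2 mm. A picture is of the moment at which its call begins: read the wrist's pose just before it. calibration takes no time and is no camera call; for the wrist camera it gives the pose at the moment of the call.
- manip.sign_off(): hands the job in, once; it reports no verdict.
The state is a dict: "time": time; "joint_pos": joint angles; "joint_velocities": joint speeds; "joint_torque": joint torques, N m; "eef_pos": TCP position; "tool_rot": TCP orientation; "contact_force": force on the tool from outside, world axes, zero at the start; "ft_torque": the same for the moment, N m; "finger_gap": finger opening in m.
Only numpy, scipy, OpenCV 4.12 (cv2) and the standard library are available. Lean on these libraries where they do the work, as an engineer would, in place of code of your own. Each camera call takes 0.05 s, during which the arm holds its last target. There are 200 camera calls.

## Working session

There is one attempt and no reset: what is moved stays moved. The work goes in short steps, Python scripts to look and compute and a tool call to move; the robot and the scene stay as the last step left them, time stands still between calls to the robot, and variables do not carry over. Pictures are saved under pics/ and viewed, about 8 in all and at most 12, crops included, and the job is handed in when it is done.

Besides the shell and the picture viewer there is one more tool, called after "Emit:" as name(argument=value, ...) on one line, values as JSON. play_rows: Moves the arm, as the interface text tells. Its arguments: {"type":"object","properties":{"plan":{"type":"array"}},"required":["plan"]}

```bash
mkdir -p pics; ls
python3 - <<'E'
from plant import manip,camera,calibration
import cv2,numpy as np
for n in("scene","side","wrist"):
    im=camera(n); cv2.imwrite(f"pics/{n}0.png",im[:,:,::-1]); 
    c=calibration(n); R=cv2.Rodrigues(np.array(c["rvec"]))[0]; print(n,c["fx"],c["cx"],c["cy"],(-R.T@np.array(c["tvec"]).ravel()).round(3),R.round(2).tolist())
o=manip.get_obs();print({k:np.round(v,3) for k,v in o.items()})
E
```

```text
pics
scene 460.94203851717714 257.8971603550646 195.0278903208697 [1.4   0.361 1.383] [[-0.36, 0.93, 0.01], [0.75, 0.29, -0.59], [-0.55, -0.2, -0.81]]
side 437.1895156713079 252.19308832048236 195.1051201048522 [0.144 0.799 1.05 ] [[-0.88, -0.47, 0.02], [-0.36, 0.64, -0.68], [0.31, -0.61, -0.73]]
wrist 271.5419357895047 256.9097662721531 189.1912113794536 [0.625 0.077 0.373] [[1.0, -0.0, -0.0], [-0.0, -0.95, 0.3], [-0.0, -0.3, -0.95]]
{'time': np.float64(0.15), 'joint_pos': array([-0.041,  0.418, -0.01 ,  1.614,  0.005,  1.111, -0.053]), 'joint_velocities': array([-0.001, -0.003,  0.002, -0.002, -0.   , -0.001, -0.001]), 'joint_torque': array([ 0.0000e+00, -8.6474e+01,  6.7900e-01, -4.3506e+01,  1.9000e-02,
        6.0000e-03, -0.0000e+00]), 'eef_pos': array([ 0.625, -0.   ,  0.231]), 'tool_rot': array([-2.221e+00, -2.221e+00,  1.000e-03]), 'contact_force': array([ 0.723,  0.122, -0.653]), 'ft_torque': array([0.014, 0.063, 0.032]), 'finger_gap': np.float64(0.085)}
```

View pics/scene0.png

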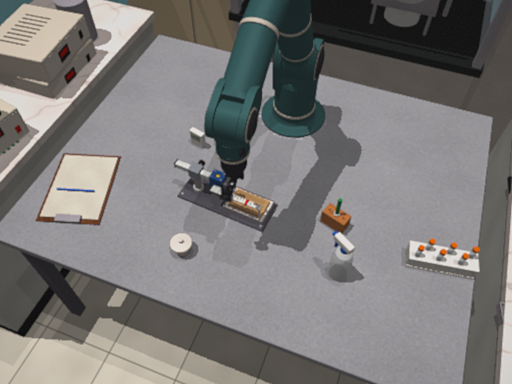

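View pics/side0.png

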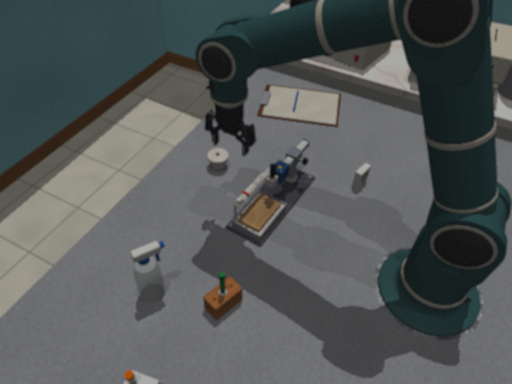

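```bash
cat > h.py <<'E'
import cv2,numpy as np
from plant import manip,camera,calibration
def cal(n):
    c=calibration(n); R=cv2.Rodrigues(np.array(c["rvec"],float))[0]; t=np.array(c["tvec"],float).ravel()
    return np.array([[c["fx"],0,c["cx"]],[0,c["fy"],c["cy"]],[0,0,1]]),R,t
def ray(C,p):
    K,R,t=C; d=R.T@np.linalg.inv(K)@np.array([p[0],p[1],1.]); return -R.T@t,d/np.linalg.norm(d)
def onz(C,p,z):
    o,d=ray(C,p); return o+d*(z-o[2])/d[2]
def tri(rs):
    A=sum(np.eye(3)-np.outer(d,d) for o,d in rs); b=sum((np.eye(3)-np.outer(d,d))@o for o,d in rs); return np.linalg.solve(A,b)
def proj(C,X):
    K,R,t=C; x=K@(R@np.asarray(X,float)+t); return x[:2]/x[2]
def blobs(im,lo,hi,amin=8,roi=None):
    m=cv2.inRange(cv2.cvtColor(im,cv2.COLOR_RGB2HSV),lo,hi)
    if roi: k=np.zeros_like(m); k[roi[1]:roi[3],roi[0]:roi[2]]=1; m=m*k
    n,_,s,c=cv2.connectedComponentsWithStats(m); 
    return [(c[i].round(1).tolist(),s[i].tolist()) for i in range(1,n) if s[i,4]>=amin]
E
python3 - <<'E'
from h import *
S={}
for n in("scene","side"):
    im=cv2.imread(f"pics/{n}0.png")[:,:,::-1]
    for k,lo,hi in(("green",(50,100,40),(80,255,255)),("red",(0,170,110),(5,255,255)),("blue",(110,120,40),(130,255,255)),("wood",(5,130,60),(18,255,255))):
        print(n,k,blobs(im,lo,hi,6,(150,100,400,320)))
a=cv2.imread("pics/scene0.png")[120:260,160:380]; b=cv2.imread("pics/side0.png")[120:330,120:400]
cv2.imwrite("pics/c0.png",np.hstack([cv2.resize(a,None,fx=2.0,fy=2.0,interpolation=2)[:280],])) 
a=cv2.resize(a[20:120,0:130],(780,600),interpolation=2)
cv2.imwrite("pics/c1.png",a)
C,D=cal("scene"),cal("side")
print("wood pin",tri([ray(C,(339,203)),ray(D,(223,277))]))
for p in((180,197),(264,227),(275,207)): print(onz(C,p,0.0).round(3))
for p in((267,242),(228,222),(313,180)): print("side",onz(D,p,0.0).round(3))
E
```

```text
scene green [([338.5, 205.2], [336, 199, 6, 15, 32])]
scene red [([246.2, 201.8], [245, 200, 4, 5, 8])]
scene blue [([334.5, 232.5], [333, 231, 4, 4, 8]), ([342.7, 250.6], [341, 248, 5, 6, 10])]
scene wood [([237.8, 191.5], [236, 190, 5, 4, 8]), ([335.0, 218.2], [321, 204, 30, 28, 465])]
side green [([221.4, 274.9], [219, 272, 6, 7, 28]), ([222.0, 284.8], [221, 281, 3, 9, 24])]
side red []
side blue [([161.3, 243.8], [160, 242, 4, 5, 11])]
side wood [([260.1, 110.4], [259, 106, 3, 9, 16]), ([222.3, 294.3], [204, 277, 37, 34, 541])]
wood pin [0.46948367 0.30724986 0.12370778]
[ 0.566 -0.252  0.   ]
[0.576 0.083 0.   ]
[0.481 0.09  0.   ]
side [0.46  0.071 0.   ]
side [0.601 0.061 0.   ]
side [ 0.442 -0.24   0.   ]
```

View pics/c1.png

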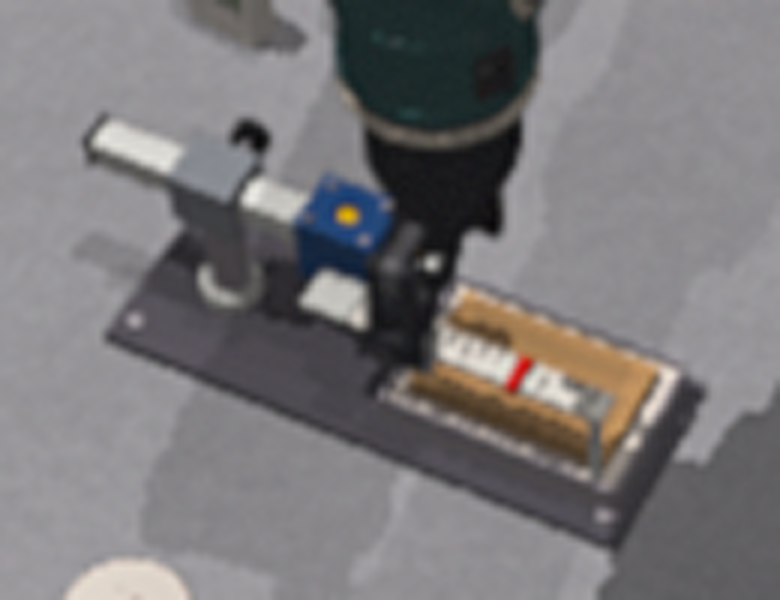

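View pics/wrist0.png

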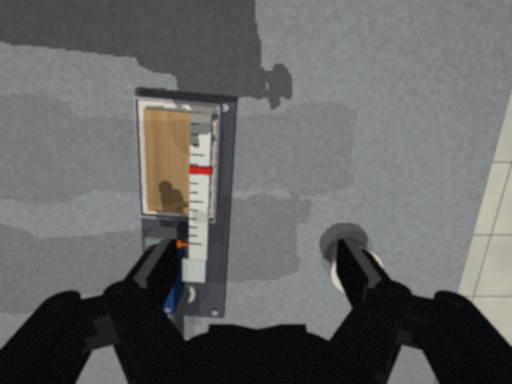

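Run:
```python
from h import *
im=cv2.imread("pics/wrist0.png")[:,:,::-1]; W=cal("wrist"); C=cal("scene"); D=cal("side")
for k,lo,hi in(("red",(0,170,110),(5,255,255)),("orange",(6,180,120),(16,255,255)),("blue",(105,120,40),(130,255,255))):
    print(k,blobs(im,lo,hi,6,(100,50,300,330)))
s=cv2.imread("pics/scene0.png")[:,:,::-1]
y=blobs(s,(20,120,120),(32,255,255),3,(190,160,240,200)); print("yellow",y)
for (c,_) in y: print("button",onz(C,c,.132).round(4))
for p in((189.5,165),(212,167)): print("rider ends wrist",onz(W,p,.113).round(4))
print("rider scene",onz(C,(246.2,201.8),.113))
for p in((137,89),(237,97),(224,317)): print("base",onz(W,p,.01).round(4))
for p in((335,218),(321,219),(330,229),(350,219),(338,204)): print("blk scene",p,onz(C,p,.06).round(3))
print("top pin",onz(C,(338.8,198.5),.144),onz(D,(222,271.5),.144))
print("spray base",onz(C,(341,268),0),onz(D,(150,292),0),"head",onz(C,(341,244),.19),onz(D,(150,249),.19))
for n,p in(("crucible",(181,244)),("logger",(197,142))): print(n,onz(C,p,.02).round(3))
cv2.imwrite("pics/c2.png",np.hstack([cv2.resize(im[80:330,120:260],(420,600)  if 0 else (336,600),interpolation=2),cv2.resize(s[190:290,300:370],(420,600),interpolation=2)]))
```

```text
red [([200.2, 169.8], [189, 166, 23, 8, 132])]
orange [([180.4, 243.8], [177, 241, 10, 6, 36])]
blue [([174.5, 292.1], [162, 251, 23, 64, 393])]
yellow [([217.2, 175.2], [216, 174, 3, 3, 6])]
button [ 0.515  -0.1157  0.132 ]
rider ends wrist [0.5587 0.0193 0.113 ]
rider ends wrist [0.5806 0.0173 0.113 ]
rider scene [0.57118924 0.01449539 0.113     ]
base [0.474  0.0939 0.01  ]
base [0.5994 0.0843 0.01  ]
base [ 0.5701 -0.2595  0.01  ]
blk scene (335, 218) [0.49  0.309 0.06 ]
blk scene (321, 219) [0.511 0.266 0.06 ]
blk scene (330, 229) [0.539 0.305 0.06 ]
blk scene (350, 219) [0.475 0.359 0.06 ]
blk scene (338, 204) [0.429 0.304 0.06 ]
top pin [0.46798846 0.30415339 0.144     ] [0.47204136 0.30417081 0.144     ]
spray base [0.63434092 0.37841298 0.        ] [0.66108267 0.3758996  0.        ] head [0.66242534 0.35564979 0.19      ] [0.63910965 0.35827069 0.19      ]
crucible [ 0.753 -0.152  0.02 ]
logger [ 0.31  -0.302  0.02 ]
```

View pics/c2.png

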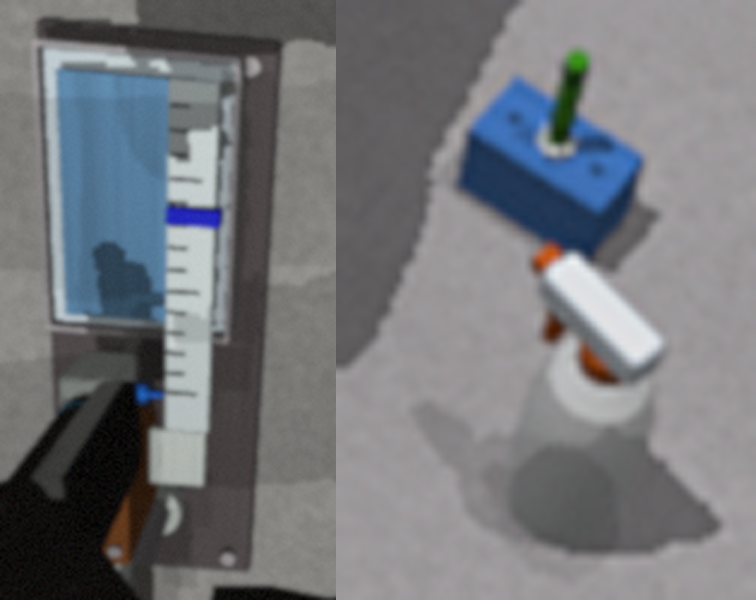

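Emit:
play_rows(plan=[0, 0.02, -0.01, 0, 0, 0, 0, 0, 0.05, -0.025, 0, 0, 0, 0, 0, 0.085, -0.043, 0, 0, 0, 0, 0, 0.12, -0.061, 0, 0, 0, 0, 0, 0.155, -0.079, 0, 0, 0, 0, 0, 0.19, -0.097, 0, 0, 0, 0, 0, 0.225, -0.115, 0, 0, 0, 0, 0, 0.255, -0.13, 0, 0, 0, 0, 0, 0.28, -0.143, 0, 0, 0, 0, 0, 0.295, -0.151, 0, 0, 0, 0, 0, 0.304, -0.155, 0, 0, 0, 0, 0, 0.304, -0.155, 0, 0, 0, 0])

```text
time: 1.15
eef_pos: [0.469, 0.3056, 0.2311]
tool_rot: [-2.218, -2.224, 0.0]
contact_force: [0.7, 0.2, -0.7]
finger_gap: 0.0857
```

Run:
```python
from h import *
W=cal("wrist"); o=manip.get_obs(); im=camera("wrist"); cv2.imwrite("pics/w1.png",im[:,:,::-1])
print(o["time"],o["eef_pos"].round(4),o["tool_rot"].round(3))
b=blobs(im,(45,80,30),(85,255,255),10); print(b)
D=cal("side"); C=cal("scene"); s=camera("scene"); 
cv2.imwrite("pics/s1.png",s[:,:,::-1])
y=blobs(s,(20,110,110),(34,255,255),3,(190,160,240,200)); print("yellow",y, [onz(C,c,.132).round(4) for c,_ in y])
i2=camera("side"); cv2.imwrite("pics/d1.png",i2[:,:,::-1])
y=blobs(i2,(20,90,90),(34,255,255),3,(240,130,320,220)); print("yellow",y, [onz(D,c,.132).round(4) for c,_ in y])
cv2.imwrite("pics/c3.png",np.hstack([cv2.resize(im[180:330,170:350,::-1],(400,333),interpolation=2),cv2.resize(s[150:230,180:276,::-1],(400,333),interpolation=2)]))
```

```text
1.15 [0.469  0.3056 0.2311] [-2.218 -2.224  0.   ]
[([258.4, 182.0], [251, 166, 15, 31, 321])]
yellow [([217.3, 175.1], [216, 174, 4, 3, 9])] [array([ 0.5145, -0.1156,  0.132 ])]
yellow [([280.0, 166.5], [279, 166, 3, 2, 6])] [array([ 0.5156, -0.1138,  0.132 ])]
```

View pics/c3.png

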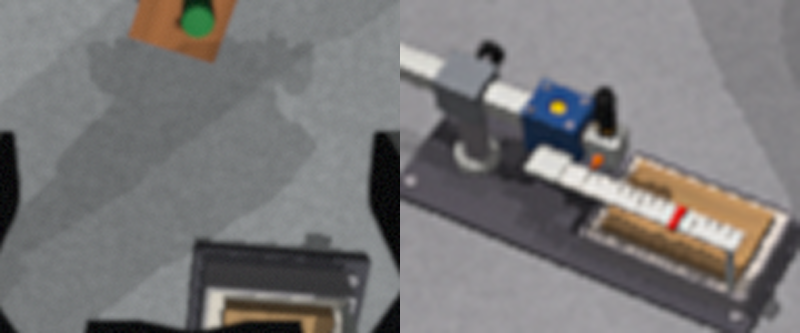

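Run:
```python
from h import *
W=cal("wrist"); C=cal("scene"); D=cal("side")
print(onz(W,(258.5,189.6),.144))
s=cv2.imread("pics/s1.png")[:,:,::-1]; i=cv2.imread("pics/d1.png")[:,:,::-1]
gs=blobs(s,(45,80,30),(85,255,255),6,(320,180,360,230)); gd=blobs(i,(45,80,30),(85,255,255),6,(200,260,240,310)); print(gs,gd)
# knob: top & red rider
print(blobs(s,(0,150,90),(6,255,255),5,(220,180,280,230)),blobs(i,(0,150,90),(6,255,255),3,(220,160,290,230)))
for n,Cc in(("s",C),("d",D)):
    print(n,proj(Cc,(.470,.3045,.144)).round(1),proj(Cc,(.470,.3045,.064)).round(1),proj(Cc,(.5186,-.071,.176)).round(1),proj(Cc,(.5186,-.071,.126)).round(1))
```

```text
[0.47219173 0.30637032 0.144     ]
[([338.3, 205.3], [336, 199, 6, 15, 44])] [([221.7, 281.0], [219, 273, 5, 19, 60])]
[([246.0, 202.0], [244, 200, 5, 5, 9])] [([245.0, 192.8], [243, 192, 5, 3, 5])]
s [338.7 199. ] [335.3 212.5] [228.1 171.6] [228.8 180.7]
d [222.7 271.9] [223.6 289.2] [273.7 163.9] [272.8 176.1]
```

Emit:
play_rows(plan=[0, 0.001, 0.002, 0.03, 0, 0, 0, 0, 0.001, 0.002, 0.06, 0, 0, 0, 0, 0.001, 0.002, 0.09, 0, 0, 0, 0, 0.001, 0.002, 0.115, 0, 0, 0, 0, 0.001, 0.002, 0.133, 0, 0, 0, 0, 0.001, 0.002, 0.133, 0, 0, 0, 255, 0.001, 0.002, 0.133, 0, 0, 0, 255, 0.001, 0.002, 0.133, 0, 0, 0, 255, 0.001, 0.002, 0.133, 0, 0, 0, 255, 0.001, 0.002, 0.133, 0, 0, 0, 255, 0.001, 0.002, 0.133, 0, 0, 0, 255, 0.001, 0.002, 0.133, 0, 0, 0])

```text
time: 2.3
eef_pos: [0.4722, 0.3051, 0.0988]
tool_rot: [2.221, 2.221, 0.001]
contact_force: [-1.5, -0.5, -0.5]
finger_gap: 0.0127
```

Emit:
play_rows(plan=[255, 0, 0, 0, 0, 0, 0, 255, 0, 0, 0, 0, 0, 0, 255, 0, 0, 0, 0, 0, 0, 255, 0, 0, 0, 0, 0, 0])

```text
time: 2.63
eef_pos: [0.4721, 0.3051, 0.0986]
tool_rot: [2.221, 2.221, 0.0]
contact_force: [-1.3, -0.1, 5.7]
finger_gap: 0.0124
```

Run:
```python
from h import *
o=manip.get_obs(); print({k:np.round(o[k],4) for k in("time","eef_pos","tool_rot","contact_force","finger_gap")})
C=cal("scene");s=camera("scene"); cv2.imwrite("pics/s2.png",s[:,:,::-1])
```

```text
{'time': np.float64(2.6333), 'eef_pos': array([0.4721, 0.3051, 0.0986]), 'tool_rot': array([2.2214e+00, 2.2214e+00, 5.0000e-04]), 'contact_force': array([-1.2832, -0.0726,  5.7119]), 'finger_gap': np.float64(0.0124)}
```

Emit:
play_rows(plan=[255, 0, 0, -0.01, 0, 0, 0, 255, 0, 0, -0.03, 0, 0, 0, 255, 0, 0, -0.06, 0, 0, 0, 255, 0, 0, -0.09, 0, 0, 0, 255, 0, 0, -0.12, 0, 0, 0, 255, 0, 0, -0.15, 0, 0, 0, 255, -0.015, 0.002, -0.175, 0, 0, 0, 255, -0.04, 0.005, -0.19, 0, 0, 0, 255, -0.07, 0.008, -0.19, 0, 0, 0, 255, -0.1, 0.011, -0.19, 0, 0, 0, 255, -0.13, 0.014, -0.19, 0, 0, 0, 255, -0.16, 0.017, -0.19, 0, 0, 0])

```text
time: 3.68
eef_pos: [0.4887, 0.1436, 0.289]
tool_rot: [2.221, 2.222, 0.001]
contact_force: [0.8, 0.5, -0.6]
finger_gap: 0.0126
```

Emit:
play_rows(plan=[255, -0.03, 0.003, 0, 0, 0, 0, 255, -0.06, 0.006, 0, 0, 0, 0, 255, -0.09, 0.009, 0, 0, 0, 0, 255, -0.12, 0.012, 0, 0, 0, 0, 255, -0.15, 0.015, 0, 0, 0, 0, 255, -0.18, 0.018, 0, 0, 0, 0, 255, -0.21, 0.021, 0, 0, 0, 0, 255, -0.235, 0.023, 0, 0, 0, 0, 255, -0.25, 0.025, 0, 0, 0, 0, 255, -0.258, 0.026, 0, 0, 0, 0, 255, -0.26, 0.026, 0, 0, 0, 0, 255, -0.26, 0.026, 0, 0, 0, 0])

```text
time: 4.68
eef_pos: [0.5149, -0.1146, 0.2884]
tool_rot: [-2.221, -2.221, -0.0]
contact_force: [-0.8, 0.4, -0.5]
finger_gap: 0.0126
```

Run:
```python
from h import *
o=manip.get_obs(); print({k:np.round(o[k],4) for k in("time","eef_pos","tool_rot","contact_force","finger_gap")})
W=cal("wrist"); im=camera("wrist"); s=camera("scene"); d=camera("side")
for n,i in(("w",im),("s",s),("d",d)): cv2.imwrite(f"pics/{n}3.png",i[:,:,::-1])
e=o["eef_pos"]; C=cal("scene");D=cal("side")
print("proj tip/button",[[proj(c,p).round(1) for p in((e[0],e[1],e[2]-.0936),(.515,-.115,.132))] for c in(W,C,D)])
cv2.imwrite("pics/c4.png",np.hstack([cv2.resize(im[150:330,170:350,::-1],(400,400),interpolation=2),cv2.resize(s[150:210,190:250,::-1],(200,200),interpolation=2),cv2.resize(d[130:190,250:310,::-1],(200,200),interpolation=2)]) if 0 else np.vstack([cv2.resize(im[150:330,170:350,::-1],(360,360)),np.hstack([cv2.resize(s[150:210,190:250,::-1],(180,180)),cv2.resize(d[130:190,250:310,::-1],(180,180))])]))
```

```text
{'time': np.float64(4.6833), 'eef_pos': array([ 0.5149, -0.1146,  0.2884]), 'tool_rot': array([-2.2211e+00, -2.2213e+00, -1.0000e-04]), 'contact_force': array([-0.7618,  0.3822, -0.4583]), 'finger_gap': np.float64(0.0126)}
proj tip/button [[array([257. , 191.5]), array([257. , 174.7])], [array([216.4, 163.6]), array([217.4, 175.3])], [array([281.7, 151. ]), array([280.3, 166.3])]]
```

View pics/c4.png

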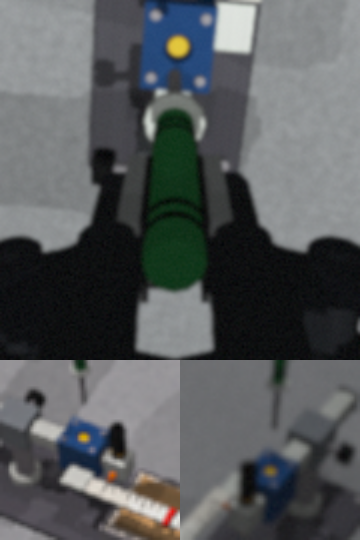

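Run:
```python
from h import *
W=cal("wrist");C=cal("scene");D=cal("side")
im=cv2.imread("pics/w3.png")[:,:,::-1]
y=blobs(im,(20,110,110),(34,255,255),10,(230,150,290,200)); print(y,[onz(W,c,.132).round(4) for c,_ in y])
for n,r in(("s",(208,150,228,172)),("d",(272,134,292,158))):
    a=cv2.imread(f"pics/{n}1.png").astype(int); b=cv2.imread(f"pics/{n}3.png").astype(int)
    d=(np.abs(a-b).sum(2))[r[1]:r[3],r[0]:r[2]]
    for k in range(d.shape[0]):
        w=d[k]*(d[k]>25); print(n,r[1]+k,round(float((w*np.arange(r[0],r[2])).sum()/max(w.sum(),1)),2),int(w.sum()))
for z in(.195,.225): print([proj(c,(.5149,-.1146,z)).round(2) for c in(C,D)])
```

```text
[([258.7, 172.9], [254, 168, 11, 11, 98])] [array([ 0.517, -0.112,  0.132])]
s 150 216.94 2451
s 151 216.98 2411
s 152 217.09 2202
s 153 217.18 1573
s 154 216.68 1282
s 155 216.04 1308
s 156 215.7 1338
s 157 215.42 1233
s 158 215.3 1189
s 159 215.05 1140
s 160 215.08 1140
s 161 214.93 1107
s 162 214.7 1074
s 163 214.51 1005
s 164 213.64 802
s 165 212.41 615
s 166 211.87 535
s 167 211.51 501
s 168 211.32 480
s 169 211.06 427
s 170 211.02 397
s 171 210.56 388
d 134 281.32 3632
d 135 281.32 3618
d 136 281.46 3670
d 137 281.59 3779
d 138 281.64 3961
d 139 281.57 4173
d 140 281.61 4308
d 141 281.56 4289
d 142 281.05 4153
d 143 280.23 3795
d 144 279.36 3413
d 145 278.72 3044
d 146 278.17 2698
d 147 277.67 2298
d 148 278.4 2375
d 149 278.76 2289
d 150 279.25 2144
d 151 279.51 2131
d 152 279.58 2040
d 153 279.38 1856
d 154 279.03 1676
d 155 278.69 1514
d 156 279.28 1532
d 157 280.5 1700
[array([216.35, 163.54]), array([281.73, 150.89])]
[array([215.77, 157.69]), array([282.45, 143.1 ])]
```

Run:
```python
import cv2,numpy as np
s=cv2.imread("pics/s3.png");d=cv2.imread("pics/d3.png")
cv2.imwrite("pics/c5.png",np.hstack([cv2.resize(s[145:185,202:232],(390,520),interpolation=0),cv2.resize(d[132:172,265:295],(390,520),interpolation=0)]))
```

```text
(no output)
```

View pics/c5.png

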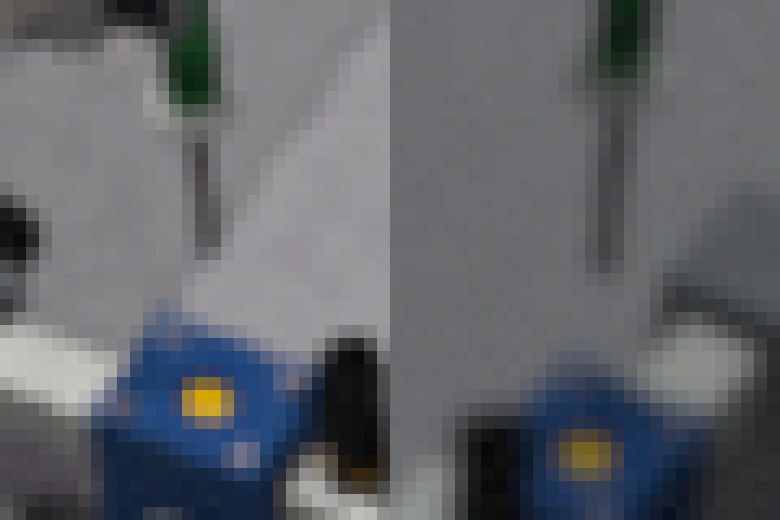

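Run:
```python
from h import *
C=cal("scene");D=cal("side")
t=tri([ray(C,(217.5,164.1)),ray(D,(281.0,152.1))]); print("tip",t)
b=tri([ray(C,(217.3,175.2)),ray(D,(279.7,166.4))]); print("button",b)
print("at z .195/.132: tip",onz(C,(217.5,164.1),.195),onz(D,(281.0,152.1),.195),"btn",onz(C,(217.3,175.2),.132),onz(D,(279.7,166.4),.132))
W=cal("wrist"); print("flange wrist")
```

```text
tip [ 0.51497729 -0.11031753  0.19372372]
button [ 0.51613897 -0.11429266  0.13269345]
at z .195/.132: tip [ 0.51573167 -0.11003292  0.195     ] [ 0.51445956 -0.10865005  0.195     ] btn [ 0.51491106 -0.11542596  0.132     ] [ 0.51658042 -0.1137952   0.132     ]
flange wrist
```

Emit:
play_rows(plan=[255, -0.002, 0.001, 0.005, 0, 0, 0, 255, -0.004, 0.001, 0.02, 0, 0, 0, 255, -0.004, 0.001, 0.035, 0, 0, 0, 255, -0.004, 0.001, 0.045, 0, 0, 0, 255, -0.004, 0.001, 0.05, 0, 0, 0, 255, -0.004, 0.001, 0.053, 0, 0, 0, 255, -0.004, 0.001, 0.055, 0, 0, 0, 255, -0.004, 0.001, 0.056, 0, 0, 0, 255, -0.004, 0.001, 0.057, 0, 0, 0, 255, -0.004, 0.001, 0.058, 0, 0, 0, 255, -0.004, 0.001, 0.0585, 0, 0, 0, 255, -0.004, 0.001, 0.0585, 0, 0, 0])

```text
time: 5.83
eef_pos: [0.516, -0.119, 0.2299]
tool_rot: [2.221, 2.221, 0.0]
contact_force: [-0.7, -0.1, -1.4]
finger_gap: 0.0125
```

Run:
```python
from h import *
o=manip.get_obs(); print({k:np.round(o[k],4) for k in("time","eef_pos","contact_force","ft_torque","finger_gap")})
s=camera("scene");d=camera("side")
for n,i in(("s",s),("d",d)): cv2.imwrite(f"pics/{n}4.png",i[:,:,::-1])
cv2.imwrite("pics/c6.png",np.hstack([cv2.resize(s[145:185,202:232,::-1],(390,520),interpolation=0),cv2.resize(d[142:182,265:295,::-1],(390,520),interpolation=0)]))
```

```text
{'time': np.float64(5.8333), 'eef_pos': array([ 0.516 , -0.119 ,  0.2299]), 'contact_force': array([-0.695 , -0.055 , -1.4308]), 'ft_torque': array([-0.0266,  0.0161,  0.0093]), 'finger_gap': np.float64(0.0125)}
```

View pics/c6.png

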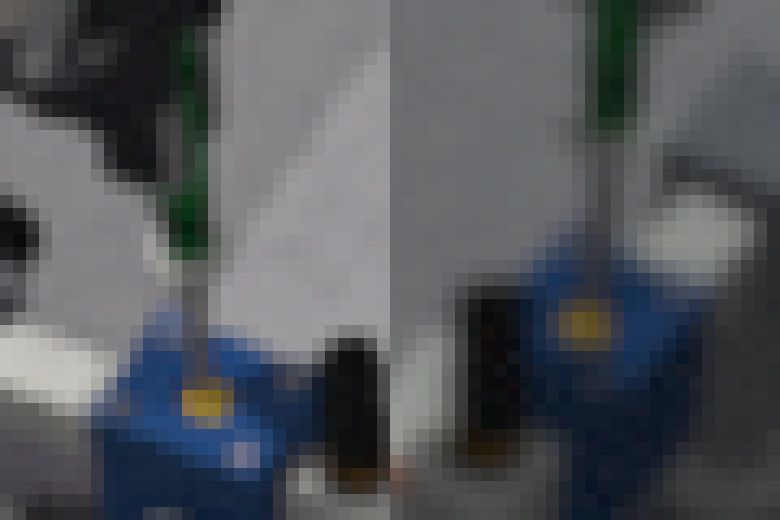

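Run:
```python
from h import *
C=cal("scene");D=cal("side")
for n,c,a in(("scene",C,(.516,-.1145)),("side",D,(.516,-.1145))):
    p=proj(c,(*a,.132)); print(n,p.round(1),[(proj(c,(a[0]+dx,a[1]+dy,.132+dz))-p).round(2) for dx,dy,dz in((.01,0,0),(0,.01,0),(0,0,.01))])
# lateral pin position relative to button: average dark-column per row
for n,r in(("s",(212,165,224,178)),("d",(274,152,288,170))):
    g=cv2.imread(f"pics/{n}4.png"); hs=cv2.cvtColor(g,cv2.COLOR_BGR2HSV); 
    m=(np.abs(hs[:,:,0].astype(int)-25)<8)&(hs[:,:,1]>90)&(hs[:,:,2]>60); m=m[r[1]:r[3],r[0]:r[2]]; v,u=np.nonzero(m); print(n,"yellow",u.mean()+r[0],v.mean()+r[1],len(u))
    lo=hs[r[1]:r[3],r[0]:r[2],1]; print(lo)
```

```text
scene [217.4 175.5] [array([-1.17,  2.11]), array([2.65, 0.82]), array([-0.18, -1.81])]
side [280.  166.3] [array([-2.93, -1.09]), array([-1.42,  1.95]), array([ 0.22, -2.39])]
s yellow 217.5 175.33333333333334 6
[[  8   4  10  16  19  19   7   4   7   5   7   5]
 [  8   4   5   6   8   5   2   5   7   8   5   7]
 [  4   6   6   7   3   6   6   6   6   5   3   5]
 [  6  10  29  31  14   8   6   6   7   5   8   5]
 [  4  32  75  72  43   8   5   5   5   5   5   5]
 [ 12  71  82  64  41  12  32  35  19   8   5   5]
 [ 48 127 104  80  42  37 131 141  89  45  21   8]
 [ 98 174 175 166  92  33 141 191 177 142  77  24]
 [148 184 188 184 100  31 108 176 189 186 160  82]
 [186 182 178 166  17  51  70  45 163 179 168  83]
 [144 176 183 119 144 178 186 109 108 170 169 138]
 [128 175 185 134 105 166 163  44 143 182 172 164]
 [160 177 182 178  98   7  18  82 173 179 171 172]]
d yellow 279.8 166.6 5
[[  9  12   9   7   8   9  15  36  30  17   7   7  13  14]
 [  9   7  11   9   8   3  10  10  10  11   5   8  13  19]
 [  9   9  11   7   7  11   3   0   3   3   7   8  15  18]
 [  7   9   9   7   9  
[... 162 characters left out ...]
9   9  12  14  16  13   7   6   7  10   5   6   8]
 [  7   7   9  17  33  37  29  11   9  10   2   4   8   5]
 [  7  12  19  38  59  54  42  27  25  14   4   6   7   9]
 [  9  22  47  79  97  70  40  51  52  38  13   8   6   6]
 [ 18  43  91 132 142 103  58  78  99  87  47  25  13  14]
 [ 36  79 138 179 169 128  67  88 135 147 109  74  50  34]
 [ 54 122 172 169 137  78  28  81 157 182 173 120  84  69]
 [ 92 187 164 134  30  71  78   9 109 182 181 145 115 101]
 [108 156 161  67  75 149 158  90  72 169 181 180 166 145]
 [ 89 144 150  78  63 138 156  94  56 167 178 178 169 173]
 [134 159 165 131  34  54  84  30 104 176 184 174 177 165]
 [ 82 162 182 160 130  85  63  85 148 183 174 190 167 193]]
```

Emit:
play_rows(plan=[255, 0.001, 0.001, 0, 0, 0, 0, 255, 0.0015, 0.001, 0.001, 0, 0, 0, 255, 0.0015, 0.001, 0.002, 0, 0, 0, 255, 0.0015, 0.001, 0.003, 0, 0, 0, 255, 0.0015, 0.001, 0.004, 0, 0, 0, 255, 0.0015, 0.001, 0.005, 0, 0, 0, 255, 0.0015, 0.001, 0.005, 0, 0, 0, 255, 0.0015, 0.001, 0.005, 0, 0, 0])

```text
time: 6.6
eef_pos: [0.517, -0.1175, 0.2248]
tool_rot: [-2.221, -2.221, 0.0]
contact_force: [-0.1, 0.9, 1.1]
finger_gap: 0.0124
```

Emit:
play_rows(plan=[255, 0, 0, 0.001, 0, 0, 0, 255, 0, 0, 0.002, 0, 0, 0, 255, 0, 0, 0.003, 0, 0, 0, 255, 0, 0, 0.003, 0, 0, 0, 255, 0, 0, 0.003, 0, 0, 0])

```text
time: 7.02
eef_pos: [0.517, -0.1175, 0.2216]
tool_rot: [-2.221, -2.221, 0.0]
contact_force: [0.4, 0.0, 0.5]
finger_gap: 0.0127
```

Emit:
play_rows(plan=[255, 0, 0, 0.001, 0, 0, 0, 255, 0, 0, 0.002, 0, 0, 0, 255, 0, 0, 0.0025, 0, 0, 0, 255, 0, 0, 0.0025, 0, 0, 0, 255, 0, 0, 0.0025, 0, 0, 0])

```text
time: 7.43
eef_pos: [0.5171, -0.1175, 0.2194]
tool_rot: [2.221, 2.221, 0.0]
contact_force: [-1.6, 0.1, 3.9]
finger_gap: 0.0128
```

```bash
cat > st.py <<'E'
from h import *
o=manip.get_obs(); print({k:np.round(o[k],4) for k in("time","eef_pos","contact_force","finger_gap")})
s=camera("scene"); cv2.imwrite("pics/s_st.png",s[:,:,::-1])
print("orange",blobs(s,(6,150,120),(15,255,255),2,(215,165,265,215)),"red",blobs(s,(0,150,90),(5,255,255),3,(215,165,275,225)))
print(manip.get_obs()["contact_force"].round(2))
E
python3 st.py
python3 - <<'E'
from h import *
for f in("s3","s4"):
    s=cv2.imread(f"pics/{f}.png")[:,:,::-1]; print(f,blobs(s,(6,150,120),(15,255,255),2,(215,165,265,215)))
E
```

```text
{'time': np.float64(7.4333), 'eef_pos': array([ 0.5171, -0.1175,  0.2194]), 'contact_force': array([-1.6187,  0.0665,  3.8533]), 'finger_gap': np.float64(0.0128)}
orange [([244.5, 205.0], [244, 205, 2, 1, 2])] red [([246.1, 201.7], [244, 199, 5, 6, 10])]
[-0.84  0.25  4.91]
s3 [([226.8, 188.2], [226, 187, 3, 3, 6])]
s4 []
```

Run:
```python
import cv2,numpy as np
a=cv2.imread("pics/s4.png");s=cv2.imread("pics/s_st.png")
print(np.abs(a[160:210,215:260].astype(int)-s[160:210,215:260]).sum(2).max())
cv2.imwrite("pics/c7.png",np.hstack([cv2.resize(x[160:210,205:255],(400,400),interpolation=2) for x in(a,s)]))
```

```text
437
```

View pics/c7.png

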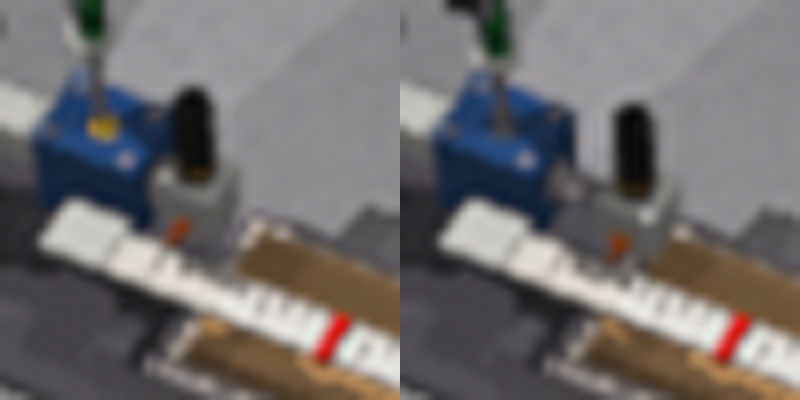

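Emit:
play_rows(plan=[255, 0, 0, -0.01, 0, 0, 0, 255, 0, 0, -0.03, 0, 0, 0, 255, 0, 0, -0.055, 0, 0, 0, 255, 0.01, -0.001, -0.07, 0, 0, 0, 255, 0.035, -0.004, -0.07, 0, 0, 0, 255, 0.065, -0.007, -0.07, 0, 0, 0, 255, 0.095, -0.01, -0.07, 0, 0, 0, 255, 0.125, -0.013, -0.07, 0, 0, 0, 255, 0.155, -0.016, -0.07, 0, 0, 0, 255, 0.185, -0.019, -0.07, 0, 0, 0, 255, 0.215, -0.022, -0.07, 0, 0, 0, 255, 0.245, -0.025, -0.07, 0, 0, 0])

```text
time: 8.48
eef_pos: [0.4915, 0.1289, 0.2899]
tool_rot: [2.221, 2.221, 0.0]
contact_force: [1.1, -0.7, -1.0]
finger_gap: 0.0129
```

Emit:
play_rows(plan=[255, 0.03, -0.003, 0, 0, 0, 0, 255, 0.06, -0.006, 0, 0, 0, 0, 255, 0.09, -0.01, 0, 0, 0, 0, 255, 0.12, -0.013, 0, 0, 0, 0, 255, 0.145, -0.016, 0, 0, 0, 0, 255, 0.165, -0.018, 0.02, 0, 0, 0, 255, 0.174, -0.0195, 0.05, 0, 0, 0, 255, 0.1775, -0.02, 0.08, 0, 0, 0, 255, 0.1775, -0.02, 0.105, 0, 0, 0, 255, 0.1775, -0.02, 0.122, 0, 0, 0, 255, 0.1775, -0.02, 0.126, 0, 0, 0, 255, 0.1775, -0.02, 0.126, 0, 0, 0])

```text
time: 9.48
eef_pos: [0.4716, 0.3047, 0.1628]
tool_rot: [-2.221, -2.221, 0.003]
contact_force: [1.3, 0.1, -0.3]
finger_gap: 0.0121
```

Run:
```python
from h import *
o=manip.get_obs(); print({k:np.round(o[k],4) for k in("time","eef_pos","contact_force","finger_gap")})
s=camera("scene"); d=camera("side")
cv2.imwrite("pics/c8.png",np.hstack([cv2.resize(x[a:a+50,b:b+40,::-1],(400,500),interpolation=2) for x,a,b in((s,185,318),(d,255,202))]))
```

```text
{'time': np.float64(9.4833), 'eef_pos': array([0.4716, 0.3047, 0.1628]), 'contact_force': array([ 1.2762,  0.055 , -0.3395]), 'finger_gap': np.float64(0.0121)}
```

View pics/c8.png

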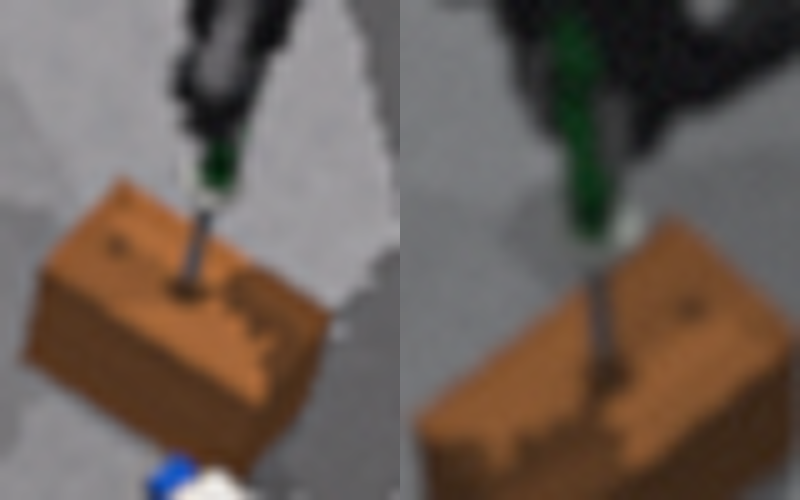

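Emit:
play_rows(plan=[255, 0, 0, 0.008, 0, 0, 0, 255, 0, 0, 0.016, 0, 0, 0, 255, 0, 0, 0.026, 0, 0, 0, 255, 0, 0, 0.038, 0, 0, 0, 255, 0, 0, 0.05, 0, 0, 0, 255, 0, 0, 0.058, 0, 0, 0, 255, 0, 0, 0.062, 0, 0, 0, 255, 0, 0, 0.064, 0, 0, 0, 255, 0, 0, 0.064, 0, 0, 0, 255, 0, 0, 0.064, 0, 0, 0])

```text
time: 10.42
eef_pos: [0.4721, 0.3051, 0.0994]
tool_rot: [2.221, 2.221, 0.0]
contact_force: [0.7, 1.0, -0.4]
finger_gap: 0.0123
```

Emit:
play_rows(plan=[0, 0, 0, 0.0005, 0, 0, 0, 0, 0, 0, 0.0005, 0, 0, 0, 0, 0, 0, 0.0005, 0, 0, 0, 0, 0, 0, 0.0005, 0, 0, 0, 0, 0, 0, 0.0005, 0, 0, 0, 0, 0, 0, 0.0005, 0, 0, 0, 0, 0, 0, 0.0005, 0, 0, 0, 0, 0, 0, 0.0005, 0, 0, 0])

```text
time: 11.08
eef_pos: [0.472, 0.305, 0.0988]
tool_rot: [-2.221, -2.221, 0.0]
contact_force: [-0.9, -0.6, 0.2]
finger_gap: 0.0856
```

Run:
```python
from h import *
o=manip.get_obs(); print({k:np.round(o[k],4) for k in("time","eef_pos","contact_force","finger_gap")})
s=camera("scene"); d=camera("side"); cv2.imwrite("pics/s9.png",s[:,:,::-1]);cv2.imwrite("pics/d9.png",d[:,:,::-1])
print(blobs(s,(45,80,30),(85,255,255),6,(320,180,360,230)),blobs(d,(45,80,30),(85,255,255),6,(200,260,240,310)))
```

```text
{'time': np.float64(11.0833), 'eef_pos': array([0.472 , 0.305 , 0.0988]), 'contact_force': array([-0.9481, -0.5879,  0.2047]), 'finger_gap': np.float64(0.0856)}
[] [([221.1, 281.7], [220, 273, 3, 19, 50])]
```

Emit:
play_rows(plan=[0, 0, 0, -0.01, 0, 0, 0, 0, 0, 0, -0.03, 0, 0, 0, 0, 0, 0, -0.06, 0, 0, 0, 0, 0, 0, -0.09, 0, 0, 0, 0, 0, 0, -0.12, 0, 0, 0, 0, -0.02, 0.003, -0.145, 0, 0, 0.1, 0, -0.045, 0.006, -0.15, 0, 0, 0.2, 0, -0.07, 0.01, -0.15, 0, 0, 0.3, 0, -0.095, 0.013, -0.15, 0, 0, 0.4, 0, -0.12, 0.017, -0.15, 0, 0, 0.5, 0, -0.145, 0.02, -0.15, 0, 0, 0.6, 0, -0.17, 0.024, -0.15, 0, 0, 0.7])

```text
time: 12.18
eef_pos: [0.4958, 0.1339, 0.2497]
tool_rot: [-2.851, -1.318, -0.001]
contact_force: [0.1, 0.1, -0.0]
finger_gap: 0.0853
```

Run:
```python
from h import *
o=manip.get_obs(); print({k:np.round(o[k],4) for k in("time","eef_pos","tool_rot","joint_pos")})
R=cv2.Rodrigues(o["tool_rot"])[0]; print(R.round(3)); print("to knob hover, tool axes",R.T@(np.array([.5216,-.0442,.249])-o["eef_pos"]))
s=camera("scene"); d=camera("side")
print(blobs(s,(45,80,30),(85,255,255),6,(320,180,360,230)),blobs(d,(45,80,30),(85,255,255),6,(200,260,240,310)))
```

```text
{'time': np.float64(12.1833), 'eef_pos': array([0.4958, 0.1339, 0.2497]), 'tool_rot': array([-2.8515e+00, -1.3181e+00, -1.1000e-03]), 'joint_pos': array([-0.3431,  0.1987,  0.0225,  1.8681, -0.0054,  1.0742, -1.0233])}
[[ 0.648  0.762  0.001]
 [ 0.762 -0.648  0.   ]
 [ 0.001  0.    -1.   ]]
to knob hover, tool axes [-0.11894519  0.13497162  0.00061838]
[([338.3, 205.7], [336, 199, 6, 16, 48])] [([221.3, 282.1], [219, 273, 5, 19, 65])]
```

Emit:
play_rows(plan=[0, -0.012, 0.0135, 0, 0, 0, 0.1, 0, -0.024, 0.027, 0, 0, 0, 0.2, 0, -0.036, 0.0405, 0, 0, 0, 0.3, 0, -0.048, 0.054, 0, 0, 0, 0.4, 0, -0.06, 0.068, 0, 0, 0, 0.5, 0, -0.072, 0.081, 0, 0, 0, 0.6, 0, -0.084, 0.095, 0, 0, 0, 0.7, 0, -0.096, 0.108, 0, 0, 0, 0.8, 0, -0.108, 0.122, 0, 0, 0, 0.9, 0, -0.119, 0.135, 0, 0, 0, 0.946, 0, -0.119, 0.135, 0, 0, 0, 0.946, 0, -0.119, 0.135, 0, 0, 0, 0.946])

```text
time: 13.28
eef_pos: [0.5227, -0.0434, 0.2491]
tool_rot: [-3.139, 0.116, -0.0]
contact_force: [0.2, 0.1, -0.3]
finger_gap: 0.0851
```

Run:
```python
from h import *
W=cal("wrist"); o=manip.get_obs(); im=camera("wrist"); cv2.imwrite("pics/w10.png",im[:,:,::-1])
print({k:np.round(o[k],4) for k in("time","eef_pos","tool_rot")}); e=o["eef_pos"]
R=cv2.Rodrigues(o["tool_rot"])[0]; print(R.round(3))
print("tcp px",proj(W,e),"expected knob top",proj(W,(.5216,-.0442,.176)))
for k,lo,hi in(("red",(0,150,90),(5,255,255)),("orange",(6,160,110),(16,255,255)),("yellow",(20,110,110),(34,255,255))):
    b=blobs(im,lo,hi,8); print(k,b)
r=[b for b in blobs(im,(0,150,90),(5,255,255),40)]
cv2.imwrite("pics/c9.png",cv2.resize(im[60:384,100:420,::-1],(592,600),interpolation=2))
```

```text
{'time': np.float64(13.2833), 'eef_pos': array([ 0.5227, -0.0434,  0.2491]), 'tool_rot': array([-3.1394e+00,  1.1640e-01, -2.0000e-04])}
[[ 0.997 -0.074  0.   ]
 [-0.074 -0.997  0.   ]
 [ 0.    -0.    -1.   ]]
tcp px [256.51586259 241.45986511] expected knob top [257.62434058 200.5571926 ]
red [([199.7, 140.5], [196, 130, 8, 22, 140])]
orange [([261.8, 161.1], [258, 154, 8, 13, 68])]
yellow [([326.5, 184.9], [321, 179, 12, 12, 116])]
```

View pics/c9.png

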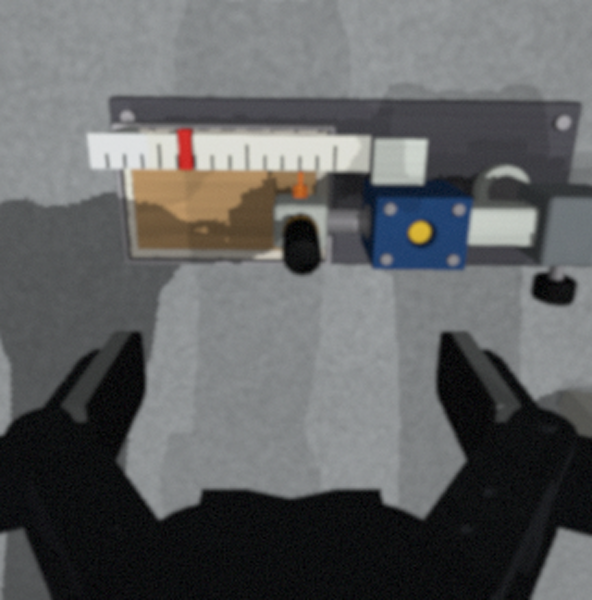

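Emit:
play_rows(plan=[0, 0, 0.004, 0.02, 0, 0, 0, 0, 0, 0.004, 0.045, 0, 0, 0, 0, 0, 0.004, 0.07, 0, 0, 0, 0, 0, 0.004, 0.09, 0, 0, 0, 0, 0, 0.004, 0.1, 0, 0, 0, 0, 0, 0.004, 0.104, 0, 0, 0, 0, 0, 0.004, 0.104, 0, 0, 0, 255, 0, 0.004, 0.104, 0, 0, 0, 255, 0, 0.004, 0.104, 0, 0, 0, 255, 0, 0.004, 0.104, 0, 0, 0, 255, 0, 0.004, 0.104, 0, 0, 0, 255, 0, 0.004, 0.104, 0, 0, 0])

```text
time: 14.33
eef_pos: [0.5225, -0.0469, 0.1452]
tool_rot: [-3.139, 0.118, -0.001]
contact_force: [-0.3, -0.6, -0.9]
finger_gap: 0.0254
```

Emit:
play_rows(plan=[255, 0, 0.004, 0, 0, 0, 0, 255, 0, 0, 0, 0, 0, 0, 255, 0, 0, 0, 0, 0, 0])

```text
time: 14.58
eef_pos: [0.5225, -0.0469, 0.1452]
tool_rot: [-3.139, 0.118, -0.001]
contact_force: [-2.4, 1.3, 6.1]
finger_gap: 0.0172
```

```bash
cat > m.py <<'E'
from h import *
o=manip.get_obs(); W=cal("wrist"); im=camera("wrist"); C=cal("scene"); s=camera("scene")
cv2.imwrite("pics/wm_%d.png"%(o["time"]*100),im[:,:,::-1]); cv2.imwrite("pics/sm_%d.png"%(o["time"]*100),s[:,:,::-1])
print({k:np.round(o[k],4) for k in("time","eef_pos","tool_rot","contact_force","finger_gap")})
x=np.array([.0795,.9968,0])
for n,c,i,roi in(("wrist",W,im,None),("scene",C,s,(215,165,275,225))):
    r=blobs(i,(0,150,80),(5,255,255),3,roi); q=blobs(i,(6,150,80),(16,255,255),2,roi); print(n,r,q)
    if r and q:
        r=max(r,key=lambda b:b[1][4])[0]; q=max(q,key=lambda b:b[1][4])[0]
        for z in(.100,.104,.108): print(" pointer z",z,"gap along rig x mm",1000*(onz(c,r,.112)-onz(c,q,z))@x)
E
python3 m.py
```

```text
{'time': np.float64(14.5833), 'eef_pos': array([ 0.5225, -0.0469,  0.1452]), 'tool_rot': array([-3.1392e+00,  1.1800e-01, -7.0000e-04]), 'contact_force': array([-2.4053,  1.2682,  6.1265]), 'finger_gap': np.float64(0.0172)}
wrist [([164.5, 160.4], [157, 144, 16, 34, 381])] [([160.5, 176.5], [160, 176, 2, 2, 2]), ([167.0, 177.0], [165, 177, 5, 1, 5]), ([256.9, 190.6], [251, 179, 13, 21, 173])]
 pointer z 0.1 gap along rig x mm 60.77033968302615
 pointer z 0.104 gap along rig x mm 60.76501063074759
 pointer z 0.108 gap along rig x mm 60.75968157846903
scene [([246.1, 201.7], [244, 199, 5, 6, 10])] [([232.2, 190.3], [231, 189, 3, 3, 6]), ([244.5, 205.0], [244, 205, 2, 1, 2])]
 pointer z 0.1 gap along rig x mm 68.76198598277274
 pointer z 0.104 gap along rig x mm 67.262758527113
 pointer z 0.108 gap along rig x mm 65.76353107145327
```

Emit:
play_rows(plan=[255, 0, -0.003, 0, 0, 0, 0, 255, 0, -0.008, 0, 0, 0, 0, 255, 0, -0.014, 0, 0, 0, 0, 255, 0, -0.021, 0, 0, 0, 0, 255, 0, -0.028, 0, 0, 0, 0, 255, 0, -0.035, 0, 0, 0, 0, 255, 0, -0.041, 0, 0, 0, 0, 255, 0, -0.047, 0, 0, 0, 0, 255, 0, -0.051, 0, 0, 0, 0, 255, 0, -0.054, 0, 0, 0, 0, 255, 0, -0.055, 0, 0, 0, 0, 255, 0, -0.055, 0, 0, 0, 0])

```text
time: 15.68
eef_pos: [0.5271, 0.0079, 0.1453]
tool_rot: [3.139, -0.118, 0.002]
contact_force: [1.6, -2.6, 4.9]
finger_gap: 0.0168
```

```bash
python3 m.py
```

```text
{'time': np.float64(15.6833), 'eef_pos': array([0.5271, 0.0079, 0.1453]), 'tool_rot': array([ 3.1392e+00, -1.1780e-01,  2.3000e-03]), 'contact_force': array([ 1.6406, -2.5959,  4.9185]), 'finger_gap': np.float64(0.0168)}
wrist [([245.4, 161.3], [240, 145, 12, 33, 355])] [([245.0, 178.0], [241, 178, 9, 1, 9]), ([257.0, 190.6], [251, 179, 13, 20, 174]), ([19.7, 258.2], [0, 225, 44, 75, 1756]), ([4.5, 237.5], [4, 237, 2, 2, 4]), ([0.3, 252.7], [0, 252, 2, 2, 3])]
 pointer z 0.1 gap along rig x mm -178.98186161381201
 pointer z 0.104 gap along rig x mm -175.0135568588645
 pointer z 0.108 gap along rig x mm -171.045252103917
scene [([246.1, 201.7], [244, 199, 5, 6, 10])] [([246.2, 196.4], [245, 195, 3, 4, 8]), ([244.5, 205.0], [244, 205, 2, 1, 2])]
 pointer z 0.1 gap along rig x mm 13.460738234550625
 pointer z 0.104 gap along rig x mm 12.13394845576846
 pointer z 0.108 gap along rig x mm 10.807158676986406
```

Emit:
play_rows(plan=[255, 0, -0.002, 0, 0, 0, 0, 255, 0, -0.004, 0, 0, 0, 0, 255, 0, -0.006, 0, 0, 0, 0, 255, 0, -0.0075, 0, 0, 0, 0, 255, 0, -0.008, 0, 0, 0, 0, 255, 0, -0.008, 0, 0, 0, 0, 255, 0, -0.008, 0, 0, 0, 0, 255, 0, -0.008, 0, 0, 0, 0])

```text
time: 16.45
eef_pos: [0.5277, 0.0156, 0.1453]
tool_rot: [3.139, -0.119, 0.002]
contact_force: [3.3, -3.5, 5.0]
finger_gap: 0.0175
```

```bash
python3 m.py
python3 - <<'E'
from h import *
im=camera("wrist"); hs=cv2.cvtColor(im,cv2.COLOR_RGB2HSV)
for n,lo,hi in(("red",(0,150,80),(5,255,255)),("orange",(6,150,80),(16,255,255))):
    m=cv2.inRange(hs,lo,hi)[130:205,225:290]
    for v in range(10,75,5):
        u=np.nonzero(m[v])[0]
        if len(u): print(n,130+v,225+u.min(),225+u.max())
s=camera("scene"); d=camera("side")
print("pin",blobs(s,(45,80,30),(85,255,255),6,(320,180,360,230)),blobs(d,(45,80,30),(85,255,255),6,(200,260,240,310)))
print("button",blobs(s,(20,110,110),(34,255,255),2,(205,165,230,190)), "red side",blobs(d,(0,150,90),(6,255,255),3,(220,160,290,230)),blobs(d,(6,150,80),(16,255,255),2,(220,160,290,230)))
E
```

```text
{'time': np.float64(16.45), 'eef_pos': array([0.5277, 0.0156, 0.1453]), 'tool_rot': array([ 3.1392e+00, -1.1850e-01,  2.5000e-03]), 'contact_force': array([ 3.3289, -3.5482,  4.9756]), 'finger_gap': np.float64(0.0175)}
wrist [([256.7, 161.3], [252, 145, 11, 33, 341])] [([256.9, 189.8], [251, 178, 13, 21, 181]), ([22.2, 260.3], [0, 223, 51, 77, 2109]), ([6.7, 237.3], [6, 237, 2, 2, 3]), ([13.0, 238.5], [12, 237, 3, 4, 4]), ([0.5, 247.5], [0, 247, 2, 2, 2])]
 pointer z 0.1 gap along rig x mm -184.94198939602907
 pointer z 0.104 gap along rig x mm -181.00517836940838
 pointer z 0.108 gap along rig x mm -177.06836734278772
scene [([246.0, 202.0], [244, 200, 5, 5, 9])] [([248.1, 197.6], [247, 196, 3, 4, 9]), ([244.5, 205.0], [244, 205, 2, 1, 2])]
 pointer z 0.1 gap along rig x mm 5.586412325289088
 pointer z 0.104 gap along rig x mm 4.284940546170478
 pointer z 0.108 gap along rig x mm 2.9834687670519875
red 145 253 261
red 150 252 261
red 155 252 261
red 160 252 261
red 165 252 261
red 170 252 262
red 175 252 262
orange 180 255 259
orange 185 255 259
orange 190 251 262
orange 195 251 263
pin [([338.3, 205.4], [336, 199, 6, 15, 43])] [([221.1, 280.0], [219, 272, 5, 20, 61])]
button [([217.4, 175.1], [216, 174, 4, 3, 7])] red side [([246.0, 193.2], [244, 192, 5, 3, 5])] []
```

Run:
```python
from plant import manip
o=manip.get_obs(); print(o["time"],o["eef_pos"],abs(o["joint_velocities"]).max(),o["finger_gap"]); print(manip.sign_off())
```

```text
16.7 [0.52771938 0.01555389 0.14523285] 0.001856656908543979 0.01726403792312322
the job is handed in; nothing more can be done
None
```

I finished the job and handed it in at 16.7 s, but no verdict is reported. The pin pushed the lock button down and the arm sprang free. I stood the pin back in its hole, then drew the arm out by its knob. It is now held at the red rider.

**Last checks**
- **Pointer:** in the wrist picture the pointer tip and the rider's middle are both at column 257, so they agree to well under 1 mm.
- **Rider:** in the scene picture it is still at its starting pixel.
- **Release pin:** it was within about 1 pixel of where it stood at the start, in both the scene and side views.
- **Lock button:** in the scene picture it is back at its starting pixel, so it appears to be up.
- **Grip:** the fingers are closed on the knob at a 17 mm opening, and the robot arm is still (joint speeds below 0.002 rad/s).

**Disagreement:** the scene camera put the pointer 3–6 mm short of the rider. It read about 4–6 mm more than the wrist camera at all three positions where I compared them. One pixel there is about 3.5 mm, so I trusted the wrist view, where pointer and rider sit on the picture's centre column. The side view did not show the pointer, so it could not settle this.

**Not checked at the end:** I did not measure the spray bottle, logger or crucible again. I planned every move to stay clear of them.

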